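Turn the upside-down slide carrier over with the lifter and seat it in the slide warmer

ROBOT

A 6-joint arm with a two-finger parallel gripper is mounted at the origin on a cart in front of the work surface, level with it; the furniture and walls round the work are solid. World frame = base frame: x ahead of the robot, y to its left, z up, the work surface at z = 0. Lengths are in m, angles in rad, forces in N, time in s.
With the tool pointing down it reaches from about 0.375 to 0.975 m from the base axis. Payload 3.8 kg.
Tool frame: the origin (TCP) lies midway between the tips of the shut fingers; the grasp point (between the pads) lies 19 mm behind it (env.tcp_to_grasp is the distance from the TCP to the grasp point, in m); z points along the fingers, y is the line along which they close (so a half turn about z gives the same grasp; the last joint's range is limited). The gripper opens to 88 mm and grips with 3 to 60 N. Pads are 18 mm wide; open, the fingers measure 123 mm over their backs; the gripper's body (75 mm by 187 mm) begins 45 mm behind the grasp point.
Start: joints at [1.139, 0.264, 1.604, -0, 1.274, -0.037], TCP at [0.26, 0.623, 0.239] pointing down, gripper open.
Joint ranges: [-2.63, 2.63], [-0.94, 2.18], [0.31, 2.57], [-1.31, 4.45], [0, 2.66], [-2.55, 2.55]. Speed limits (rad/s): [2.57, 2.57, 3.14, 3.14, 3.14, 3.14].

INTERFACE

Orientations are given as a unit quaternion [w, x, y, z].
In Python, from plant import env gives the robot as it stands. Calls block until the motion is done:
- env.reach(position, orientation): joint-space move of the TCP to a pose.
- env.line_to(position, rotation=None, v=0.15): straight line of the TCP; rotation=None keeps the orientation; v is the mean speed in m/s.
- env.move_j(angles): joint-space move.
- env.move_gripper(opening, grasp_force=None): finger opening in m; grasp_force is the grip in N (None keeps the last); returns when the fingers have stopped.
- env.sleep(seconds).
- env.solve_ik(position, orientation): joint angles nearest the present ones, or None.
- env.state(): the state.
- env.grab_frame(name): name is "scene" or "top" or "wrist"; returns the picture (400x640x3 uint8, blue, green, red); there is no depth.
- env.get_calibration(name): a dict with "vfov" (degrees; the focal length in pixels is half the picture's height over the tangent of half this angle, whatever the lens; pixels are square), "cx", "cy" (the principal point, pixels), "T" (4x4, takes a point from camera to world coordinates); the wrist camera has in their place "hand_eye" (4x4, takes a point from camera to tool coordinates, whose origin is the TCP and whose axes are the flange's). Camera axes: x right, y down, z forward; pixel columns grow to the right and rows downward; lengths in m; the calibration is good to about 2 mm. A picture is of the moment at which its call begins: read the wrist's pose just before it. get_calibration takes no time and is no camera call.
A pose or a line that the arm cannot do raises env.IKError and nothing moves.
- env.sign_off(): hands the job in; it is judged then, once.
The state is a dict: "clock": time; "joint_positions": joint angles; "joint_vel": joint speeds; "joint_torque": joint torques, N m; "position": TCP position; "tcp_rot": TCP orientation; "ft_force": force on the tool from outside, world axes, zero at the start; "wrist_torque": the same for the moment, N m; "finger_gap": finger opening in m; "gripper_force": force on a finger pad.
Only numpy, scipy, OpenCV 4.12 (cv2) and the standard library are available. Lean on these libraries where they do the work, as an engineer would, in place of code of your own. Each camera call takes 0.05 s, during which the arm holds its last target. There are 200 camera calls.

TASK

The aluminium slide carrier was put on the slide warmer upside down, so it rides proud of its pocket. Take it off, set it down still upside down on the grey bench mat and let go of it; there turn it over, slide bay up, with the lifter from the white tray, its blade under the carrier's overhanging edge and the fingers not touching the carrier while it turns. At the end the carrier must be seated in the warmer's pocket, bay up and fully down, and the lifter must lie in its tray again with the blade flat; do not shift the things standing round the work.

Things in the scene. Friction and masses are not known exactly. Their poses are not given: they have to be found in the camera images.
- carrier: Slide carrier, plain aluminium, loose, 0.07 to 0.14 kg, 15 mm thick: a flat plate with a raised slide bay on one face. Alike after a half turn in its plane. Origin: centre of the bay's free (open) side; +z points from there to the flat back. At the start it is bay down: +z up, rails standing on the pocket's floor. Right way up (bay up) its z axis points down.
- carrier_plate (a point): Centre of the carrier's plate: 54 (x) x 100 (y) x 6 mm with an 18 x 62 mm window, 9 to 15 mm from the origin along z. Bay down, the plate is pinched across its 54 mm width, where its edges stand clear above the block; on a flat surface there is a 9 mm gap under its overhanging edges for the blade.
- carrier_bay (a point): Middle of the slide bay: straight rails 4.5 mm thick and 9 mm high in a rectangle 36 (x) x 84 (y) mm outside, centred on the plate, which overhangs them by 9 mm along its long edges and 8 mm at its ends. Bay up, the carrier is pinched by the outside of the long rails, 36 mm apart.
- lifter: Lifter, loose, 55 g: a flat thin steel blade 60 long (x) x 45 wide (y, 39 mm at the tip) x 2 mm thick, with a black handle rising backward at 35 degrees from its rear edge (-x end), handle 15 mm wide (y), 16 mm high across, 82 mm long. Origin: centre of the blade's underside; +x towards the blade's tip, +z up. It lies by itself with the blade flat and the handle in the air.
- lifter_tip (a point): Middle of the lifter blade's front edge, 30 mm ahead (x) of the lifter's origin, 1 mm up.
- lifter_grip (a point): Where to pinch the lifter's handle across its 15 mm width (fingers closing along the lifter's y): on the handle's axis, 76 mm behind (x) and 33 mm above the lifter's origin.
- slide_warmer: Slide warmer, fixed: white bench appliance, 150 (x) x 160 (y) mm, with an aluminium block on top whose upper face is 44 mm above the bench; a control strip with a 12 mm high knob along its -x side. Origin: centre of its underside, +x from the control strip towards the block.
- pocket (a point): Centre of the floor of the carrier pocket in the warmer's block, 38 mm above the bench, 18 mm to +x of the warmer's origin, axes as the warmer's. The pocket is a 58 (x) x 104 (y) mm recess, 6 mm deep, with a small chamfer round its mouth: the carrier's plate fits 2 mm loose all round, bay up, flush with the block's face.
- mat: Grey silicone bench mat, fixed, 200 (x) x 170 (y) x 2 mm, with a black border line; origin in the centre of its underside. Beyond the work, fixed: a centrifuge on the right (from x = 0.65 m, y about -0.32 m, under 0.2 m high) and, on the left, a beaker hanging from the shelf rail (about x = 0.65 to 0.8 m, y = 0.25 to 0.35 m, 0.2 to 0.4 m up).
- tool_tray: Shallow open white tray, fixed, 200 (x) x 100 (y) mm, walls and floor 2 mm thick, rim 12 mm high; origin in the centre of its underside. The lifter lies in it with its tip towards the tray's +x end.
- green_cup: Bystander: clear green beaker-cup, 81 mm across, 84 mm high, origin under its centre.
- dropper_bottle: Bystander: small white dropper bottle, 36 mm across, 78 mm high, beside the mat; origin under its centre.
- white_jar: Bystander: white jar, 60 mm across, 92 mm high; origin under its centre.
- tube_cap_1: Bystander: tube cap, 34 mm across, 14 mm high, beside the mat; origin under its centre.
- timer: Bystander: flat bench timer 50 x 46 x 11 mm; origin under its centre.
- slide_box: Bystander: flat box of cover slips 78 x 32 x 10 mm; origin under its centre.

How it is judged:
On the way, in this order (a step that is already met when the one before it is completed fails the run):
1. the carrier stands on the mat, still bay down, let go (x of carrier in the frame of mat between -0.105 and 0.105 m and y of carrier in the frame of mat between -0.09 and 0.09 m and z of carrier in the frame of mat below 0.03 m and contact force between the fingers and carrier below 0.05 N and angle between carrier's own z axis and vertical below 0.12 rad and linear speed of carrier below 0.02 m/s), for 0.2 s.
2. the lifter, and not the fingers, turns the carrier up (contact force between the fingers and carrier below 0.05 N and angle between carrier's own z axis and vertical between 0.4 and 1.7 rad and contact force between lifter and carrier above 0.05 N), for 0.05 s.
3. the carrier lies turned over, bay up, on the mat or the bench by it, not touched by the fingers (contact force between the fingers and carrier below 0.05 N and height (world z) of carrier below 0.03 m and angle between carrier's own z axis and vertical above 3 rad and linear speed of carrier below 0.02 m/s), for 0.2 s.
At the end, for the whole second after the job is handed in: The carrier lies bay up in the warmer's pocket, fully down (within 2.5 mm of the pocket floor, 4 mm of its centre and 4 degrees of level), at rest; the lifter lies released in its tray with its blade flat on the tray's floor (within 8 mm and 7 degrees) (horizontal distance between carrier and pocket below 0.004 m and z of carrier in the frame of pocket below 0.0175 m and angle between carrier's own z axis and vertical above 3.07 rad and angle between the y axis of carrier and the y axis of slide_warmer, either way round below 0.08 rad and linear speed of each of carrier, lifter below 0.01 m/s and x of lifter in the frame of tool_tray between -0.085 and 0.085 m and y of lifter in the frame of tool_tray between -0.045 and 0.045 m and z of lifter in the frame of tool_tray below 0.01 m and angle between lifter's own z axis and vertical below 0.12 rad); the robot touches nothing.
It fails at once if the fingers touch the carrier while it is turning over (tilted by more than 20 degrees from flat) (contact force between the fingers and carrier above 0.5 N and angle between carrier's own z axis and vertical between 0.35 and 2.79 rad).
It fails at once if a bystander (cup, bottle, jar, tube cap, timer, slip box) is shifted by more than 25 mm (distance of any of green_cup, dropper_bottle, white_jar, tube_cap_1, timer, slide_box from where it was at the start of the episode above 0.025 m).
It also fails if it takes over 69 s, if anything falls off the work surface, if the arm or the gripper's body presses on something with over 40 N, if the wrist force passes 120 N, or if a joint passes its speed limit or range.

## Working session

There is one attempt and no reset: what is moved stays moved. The work goes in short steps, each a Python script; the robot and the scene stay as the last script left them, time stands still between calls to the robot, and variables do not carry over. Pictures are saved under pics/ and viewed, at most 10 in all, crops included, and the job is handed in when it is done.

```bash
ls; mkdir -p pics; python3 - <<'E'
from plant import env
import cv2,numpy as np
for n in ("scene","top"):
    c=env.get_calibration(n); print(n,c["vfov"],c["cx"],c["cy"],np.round(c["T"],4).tolist())
    cv2.imwrite(f"pics/{n}0.png",env.grab_frame(n))
print(env.get_calibration("wrist"),env.tcp_to_grasp); print(env.state())
E
```

```text
pics
scene 54.45056966267385 319.20896151023896 208.14174930290932 [[0.8338, -0.3435, 0.4321, 0.1146], [-0.552, -0.5196, 0.6521, -0.6944], [0.0005, -0.7823, -0.6229, 0.7004], [0.0, 0.0, 0.0, 1.0]]
top 57.674009937107705 313.6994872727577 200.1119904986612 [[-0.0257, -0.9952, 0.0943, 0.4647], [-0.9996, 0.0247, -0.0117, -0.0134], [0.0093, -0.0946, -0.9955, 0.9179], [0.0, 0.0, 0.0, 1.0]]
{'vfov': 61.521387750353604, 'cx': 317.1327589041835, 'cy': 197.51788294418958, 'hand_eye': array([[-7.20731607e-04, -9.57132695e-01, -2.89648899e-01,
         7.28203833e-02],
       [ 9.99999599e-01, -5.36107186e-04, -7.16749151e-04,
        -2.81110981e-04],
       [ 5.30741190e-04, -2.89649300e-01,  9.57132698e-01,
        -1.44961306e-01],
       [ 0.00000000e+00,  0.00000000e+00,  0.00000000e+00,
         1.00000000e+00]])} 0.0187
{'clock': 0.1, 'joint_positions': array([ 1.13911226e+00,  2.64695630e-01,  1.60524122e+00, -2.74168166e-05,
        1.27366104e+00, -3.68866072e-02]), 'joint_vel': array([-0.00081181, -0.00185422, -0.00140201, -0.00099166, -0.00154788,
       -0.00173566]), 'joint_torque': array([ 8.88517292e-06, -5.03615642e+01, -3.58072972e+01,  7.30199344e-02,
        2.32577522e-02, -6.09171047e-05]), 'position': array([0.25935586, 0.62249919, 0.23749843]), 'tcp_rot': array([-2.20010784e-04,  1.96115195e-01,  9.80580351e-01, -9.78272292e-04]), 'ft_force': array([-0.32453855,  0.2943309 , -0.58167686]), 'wrist_torque': array([ 0.00039686,  0.05535728, -0.00429682]), 'gripper_force': 0.0, 'finger_gap': 0.08786514063924643}
```

View pics/top0.png

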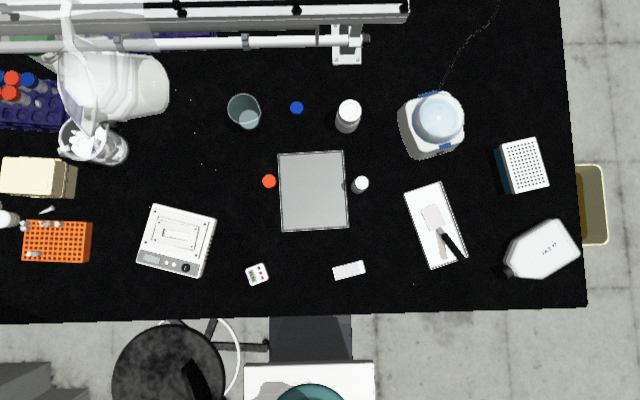

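View pics/scene0.png

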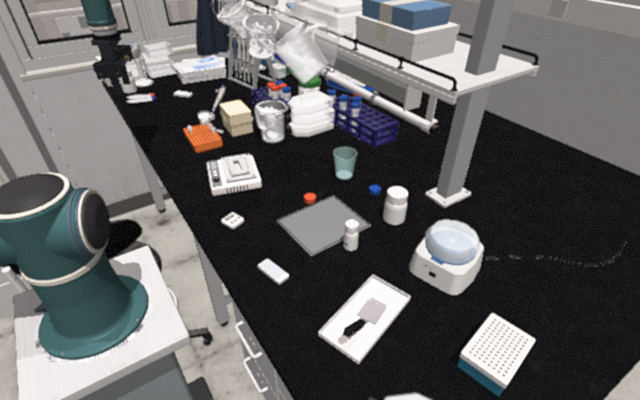

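Top view: the warmer with the carrier is at about (176,240), the mat at (313,190), and the tray at (435,225) with its handle at (450,243). Next: locate these roughly, then look closely with the wrist camera.

```bash
cat > h.py <<'E'
from plant import env
import cv2,numpy as np
from scipy.spatial.transform import Rotation as R
def quat(r): q=r.as_quat(); return [q[3],q[0],q[1],q[2]]
def rot(q): return R.from_quat([q[1],q[2],q[3],q[0]])
def down(yaw): return [0,np.cos(yaw/2),np.sin(yaw/2),0]   # tool x at angle yaw
def shot(n):
    c=env.get_calibration(n)
    if n=="wrist":
        s=env.state(); T=np.eye(4); T[:3,:3]=rot(s["tcp_rot"]).as_matrix(); T[:3,3]=s["position"]; T=T@c["hand_eye"]
    else: T=c["T"]
    return env.grab_frame(n),(T,200/np.tan(np.radians(c["vfov"]/2)),c["cx"],c["cy"])
def ray(cam,uv,z):
    T,f,cx,cy=cam; uv=np.atleast_2d(np.asarray(uv,float))
    d=np.c_[(uv[:,0]-cx)/f,(uv[:,1]-cy)/f,np.ones(len(uv))]@T[:3,:3].T
    return (T[:3,3]+d*((z-T[2,3])/d[:,2])[:,None])
def proj(cam,P):
    T,f,cx,cy=cam; p=(np.atleast_2d(P)-T[:3,3])@T[:3,:3]
    return p[:,:2]/p[:,2:]*f+[cx,cy]
def rect(p):  # min area rect of world xy points -> centre, sizes, angle of long side
    (c,(w,h),a)=cv2.minAreaRect(np.float32(p[:,:2]*1000))
    a=np.radians(a)
    if w<h: w,h,a=h,w,a+np.pi/2
    return np.array(c)/1000,w,h,(a+np.pi/2)%np.pi-np.pi/2
E
python3 - <<'E'
from h import *
im=cv2.imread("pics/top0.png"); c=env.get_calibration("top"); cam=(c["T"],200/np.tan(np.radians(c["vfov"]/2)),c["cx"],c["cy"])
for nm,(u0,v0,u1,v1),lo,z in (("mat",(270,140,354,240),90,.002),("tray",(398,175,475,275),150,.012),("warm",(125,195,225,285),140,.03)):
    m=np.zeros(im.shape[:2],np.uint8); m[v0:v1,u0:u1]=(im[v0:v1,u0:u1].min(2)>lo)*255
    cs,_=cv2.findContours(m,cv2.RETR_EXTERNAL,cv2.CHAIN_APPROX_NONE); k=max(cs,key=cv2.contourArea)[:,0]
    print(nm,rect(ray(cam,k,z)))
for nm,uv,z in (("cup",(248,118),0),("redcap",(269,181),.01),("dropper",(361,184),.07),("jar",(348,112),.09),("timer",(258,274),.01),("box",(349,270),.01),("blue",(296,107),.01),("grip",(452,243),.05),("blade",(432,217),.003)):
    print(nm,ray(cam,uv,z)[0].round(3))
E
```

```text
mat (array([ 0.57732495, -0.02185654]), 201.5207977294922, 170.87257385253906, np.float64(0.03839513049199783))
tray (array([ 0.48184528, -0.32618866]), 200.07699584960938, 99.63516235351562, np.float64(0.2958662448578204))
warm (array([0.45981479, 0.31256952]), 161.64723205566406, 149.67442321777344, np.float64(1.2946912365681684))
cup [0.769 0.14  0.   ]
redcap [0.602 0.087 0.01 ]
dropper [ 0.58  -0.136  0.07 ]
jar [ 0.749 -0.109  0.09 ]
timer [0.372 0.118 0.01 ]
box [ 0.375 -0.107  0.01 ]
blue [0.792 0.015 0.01 ]
grip [ 0.436 -0.35   0.05 ]
blade [ 0.501 -0.322  0.003]
```

```bash
python3 - <<'E'
from h import *
env.reach([.477,.308,.20],down(1.295))
im,cam=shot("wrist"); cv2.imwrite("pics/w1.png",im); np.save("w1.npy",np.r_[cam[0].ravel(),cam[1:]])
print(env.state()["position"],env.state()["clock"],env.state()["joint_positions"].round(2))
print(proj(cam,[[.477,.308,.053],[.46,.3126,.044]]))
E
```

```text
[0.47684545 0.30901712 0.20026464] 1.5833 [0.53 0.09 1.88 0.   1.17 0.8 ]
[[315.32559267 183.15093462]
 [296.29634418 180.92676122]]
```

View pics/w1.png

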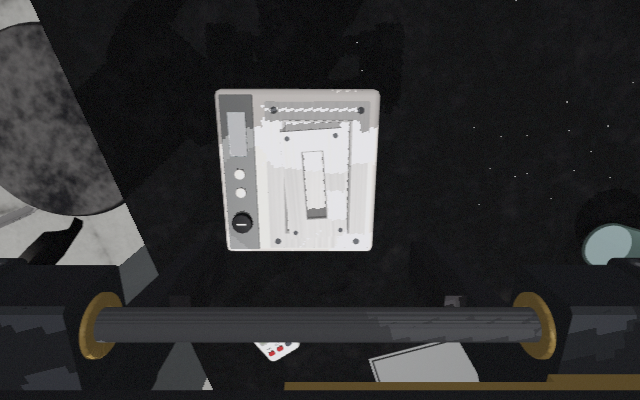

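Wrist view: the warmer is upright in the frame. The carrier's window runs from about (303,152) to (325,218). Its four screw dots are at about (287,139), (335,135), (340,230) and (295,233), so the carrier is turned slightly relative to the warmer. The block's own dots are at (274,111), (361,111), (278,241) and (356,241).

```bash
python3 - <<'E'
from h import *
a=np.load("w1.npy"); cam=(a[:16].reshape(4,4),*a[16:])
im=cv2.imread("pics/w1.png"); g=im.min(2).astype(float)
def dot(u,v,r=4):
    p=g[v-r:v+r+1,u-r:u+r+1]; w=np.clip(np.median(p)-25-p,0,None); y,x=np.mgrid[v-r:v+r+1,u-r:u+r+1]
    return [(w*x).sum()/w.sum(),(w*y).sum()/w.sum()]
B=ray(cam,[dot(*d) for d in((274,111),(361,111),(278,241),(356,241))],.044)[:,:2]
C=ray(cam,[dot(*d) for d in((287,139),(335,135),(295,233),(340,230))],.053)[:,:2]
for nm,P in(("block",B),("carrier",C)):
    dx=P[1]+P[3]-P[0]-P[2]; dy=P[0]+P[1]-P[2]-P[3]
    print(nm,P.mean(0),"half dx",np.linalg.norm(dx)/2,np.linalg.norm(dy)/2,"ang",np.arctan2(dx[1],dx[0]),np.arctan2(dy[1],dy[0])-np.pi/2)
m=np.zeros(g.shape,np.uint8); m[80:260,205:390]=(g[80:260,205:390]>95)*255
cs,_=cv2.findContours(m,cv2.RETR_EXTERNAL,cv2.CHAIN_APPROX_NONE); k=max(cs,key=cv2.contourArea)[:,0]
for z in(.03,.04):print(rect(ray(cam,k,z)))
s=im[85:255,210:390]; s=cv2.resize(cv2.createCLAHE(4,(4,4)).apply(s.min(2)),None,fx=3.3,fy=3.3,interpolation=cv2.INTER_CUBIC); cv2.imwrite("pics/w1c.png",s)
E
```

```text
block [0.47862824 0.30907842] half dx 0.07593426556405083 0.12360016687098967 ang -0.2753799312393957 -0.2789437861601649
carrier [0.47538292 0.30588152] half dx 0.04192616288037162 0.08771643293392896 ang -0.20654109686272554 -0.20711691968222334
(array([0.46139819, 0.3144632 ]), 157.66278076171875, 149.34906005859375, np.float64(1.295559560241589))
(array([0.46259094, 0.31653314]), 152.66156005859375, 144.61158752441406, np.float64(1.295559560241589))
```

View pics/w1c.png

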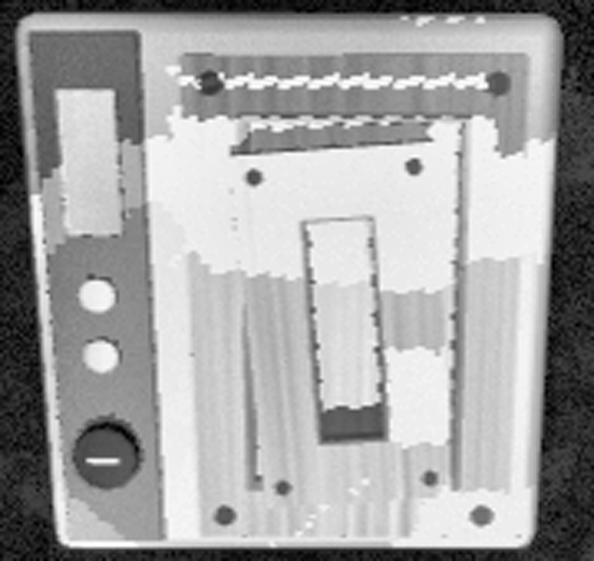

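The measured spacing is consistent (76×124 mm block dots, 42×88 mm carrier dots). Now pick the carrier and place it on the mat.

```bash
python3 - <<'E'
from h import *
C=np.array([.4754,.3059]); yw=np.pi/2-.207; g=C+.008*np.array([np.cos(yw),np.sin(yw)])
env.move_gripper(.070,20)
env.line_to([*g,.075],down(yw)); env.line_to([*g,.0457],v=.06); s=env.state(); print(s["position"],s["ft_force"])
env.move_gripper(.04,25); s=env.state(); print(s["finger_gap"],s["gripper_force"],s["ft_force"])
env.line_to([*g,.12]); s=env.state(); print(s["finger_gap"],s["gripper_force"])
a=.038; yw=np.pi/2+a; p=np.array([.577,-.022])-.035*np.array([np.cos(a),np.sin(a)])+.008*np.array([np.cos(yw),np.sin(yw)])
env.reach([*p,.08],down(yw)); print(env.state()["finger_gap"])
env.line_to([*p,.0102],v=.08); s=env.state(); print(s["position"],s["ft_force"])
env.move_gripper(.072); env.line_to([*p,.14]); s=env.state(); print(s["clock"],s["position"])
im,cam=shot("wrist"); cv2.imwrite("pics/w2.png",im); np.save("w2.npy",np.r_[cam[0].ravel(),cam[1:]])
E
```

```text
[0.47669867 0.3135396  0.04503765] [-0.51279184  0.69976864 -0.08900036]
0.05328410453367915 24.99902844429016 [-0.09853756 -0.65904929 -1.07604602]
0.05341069032993092 24.99886840581894
0.0533291139019815
[ 0.54203284 -0.01541772  0.01013405] [ 0.38503655  0.0935422  -0.50652953]
8.4833 [ 0.54084509 -0.01528504  0.13894733]
```

View pics/w2.png

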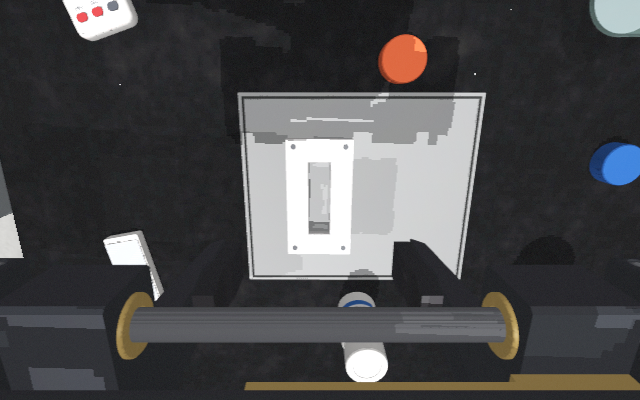

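The carrier stands bay down on the mat, released. Its dots are at (293,147), (346,147), (295,248) and (343,248). Next: the lifter.

```bash
python3 - <<'E'
from h import *
a=np.load("w2.npy"); cam=(a[:16].reshape(4,4),*a[16:])
im=cv2.imread("pics/w2.png"); g=im.min(2).astype(float)
def dot(u,v,r=4):
    p=g[v-r:v+r+1,u-r:u+r+1]; w=np.clip(np.median(p)-25-p,0,None); y,x=np.mgrid[v-r:v+r+1,u-r:u+r+1]
    return [(w*x).sum()/w.sum(),(w*y).sum()/w.sum()]
P=ray(cam,[dot(*d) for d in((293,147),(346,147),(295,248),(343,248))],.017)[:,:2]
dx=P[1]+P[3]-P[0]-P[2]; dy=P[0]+P[1]-P[2]-P[3]
print(P.mean(0),np.linalg.norm(dx)/2,np.linalg.norm(dy)/2,np.arctan2(dx[1],dx[0]),np.arctan2(dy[1],dy[0])-np.pi/2)
print(env.state()["clock"])
env.reach([.43,-.345,.17],down(.35))
im,cam=shot("wrist"); cv2.imwrite("pics/w3.png",im); np.save("w3.npy",np.r_[cam[0].ravel(),cam[1:]])
print(env.state()["joint_positions"].round(2),env.state()["clock"])
E
```

```text
[ 0.5438815  -0.02379776] 0.04179009709356017 0.08774687717189814 0.03394839178987003 0.0341137687342139
8.5333
[-0.72  0.09  1.94  0.    1.11  0.5 ] 9.9
```

View pics/w3.png

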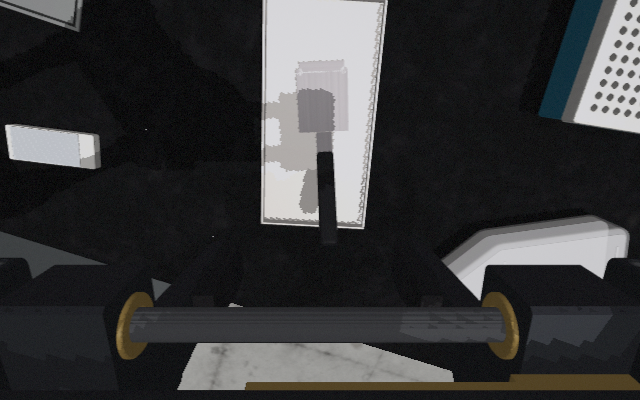

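```bash
python3 - <<'E'
from h import *
im=cv2.imread("pics/w3.png"); s=im[45:255,255:395]
cv2.imwrite("pics/w3c.png",cv2.resize(cv2.createCLAHE(3,(3,3)).apply(s.min(2)),None,fx=2.8,fy=2.8,interpolation=cv2.INTER_CUBIC))
for v in range(135,246,5):
    u=np.where(im[v,300:345].max(1)<45)[0]+300
    print(v,u.min() if len(u) else None,u.max() if len(u) else None,end="; ")
E
```

```text
135 None None; 140 None None; 145 None None; 150 None None; 155 317 332; 160 317 332; 165 318 332; 170 318 332; 175 318 333; 180 318 333; 185 318 333; 190 318 333; 195 318 334; 200 319 334; 205 319 334; 210 319 334; 215 319 335; 220 320 335; 225 319 335; 230 300 344; 235 300 344; 240 300 344; 245 300 344;
```

View pics/w3c.png

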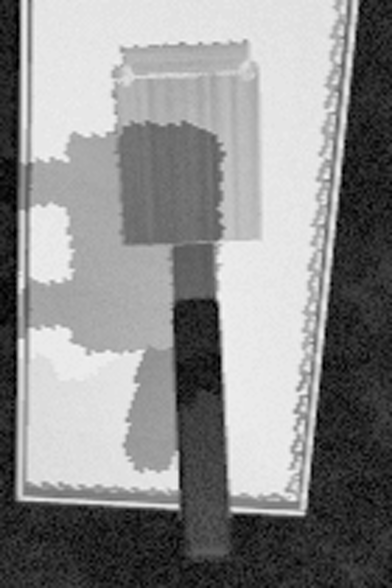

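Crop: the blade tip's middle is at about px (321.1,60.7) and its rear middle at about (323.6,131.4). The black handle's centreline runs from (324.5,155) to (327.2,225).

```bash
cat > lift.py <<'E'
from h import *
a=np.load("w3.npy"); cam=(a[:16].reshape(4,4),*a[16:])
t,r=ray(cam,[[321.1,60.7],[323.6,131.4]],.004)[:,:2]
d=(t-r)/np.linalg.norm(t-r); yaw=np.arctan2(d[1],d[0]); o=(t+r)/2
E
python3 - <<'E'
from lift import *
print(o,yaw,np.linalg.norm(t-r))
P=lambda x:[*(o+x*d),.003+(-30-x*1000)/1000*np.tan(np.radians(35))]
print(proj(cam,[P(-.045),P(-.06),P(-.076),P(-.09),P(-.097)]), "grip",P(-.076))
E
```

```text
[ 0.50276657 -0.32419439] 0.39195919709033433 0.05998574866043479
[[324.38705775 149.4257184 ]
 [325.224306   168.25378978]
 [326.15367979 189.15358357]
 [326.99947582 208.17387761]
 [327.43435098 217.95336707]] grip [np.float64(0.43253022599999996), np.float64(-0.353226374643346), np.float64(0.03520954675764665)]
```

```bash
python3 - <<'E'
from lift import *
g=o-.076*d
env.move_gripper(.040)
env.line_to([*g,.08],down(yaw)); env.line_to([*g,.0175],v=.08); print(env.state()["position"],env.state()["ft_force"])
env.move_gripper(.0,45); s=env.state(); print(s["finger_gap"],s["gripper_force"],s["ft_force"])
np.save("grip0.npy",s["position"])
i1,c1=shot("wrist")
env.line_to([*g,.12],v=.15); i2,c2=shot("wrist"); s=env.state(); print(s["position"],s["clock"],s["finger_gap"])
cv2.imwrite("pics/w4.png",np.hstack([i1[30:230,230:430],i2[30:230,230:430]]).repeat(2,0).repeat(2,1)); cv2.imwrite("pics/w4b.png",i2); np.save("w4.npy",np.r_[c2[0].ravel(),c2[1:]])
E
```

```text
[ 0.43283352 -0.35349429  0.01775331] [ 0.19974526 -0.64269575 -0.49859284]
0.014583849496211786 44.999939762055874 [-1.01909719  0.24760988  1.40625006]
[ 0.43164323 -0.35244488  0.11853654] 13.65 0.014588676260475948
```

View pics/w4.png

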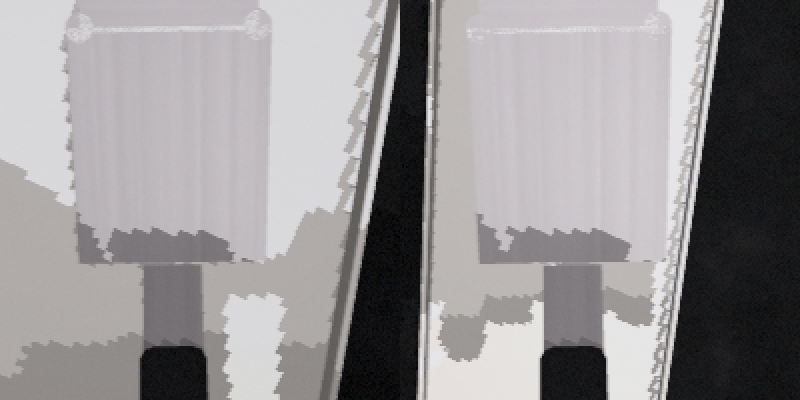

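The lifter is held without slipping. Now the flip along a computed arc.

```bash
python3 - <<'E'
from h import *
a=np.load("w4.npy"); T=a[:16].reshape(4,4); cam=(T,*a[16:])
env.sleep(.2); s=env.state(); print(s["position"])
# lifter in tool from the picture: blade rear edge
zt=.1185-.0177+.004; r=ray(cam,[[316.75,161]],zt)[0]
M=rot(s["tcp_rot"]).as_matrix(); print("rear in tool",M.T@(r-[.43164,-.35244,.11854]))
yaw=.036; d=np.array([np.cos(yaw),np.sin(yaw)]); n=np.array([-d[1],d[0]])
C=np.array([.5421,-.0236]); XT=.106
def tcp(k,z): return [*(C+(k-XT)*d),z+.0157]     # k: tip along d from carrier centre; z: blade underside (world)
q=down(yaw)
env.reach(tcp(-.065,.10),q)
env.line_to(tcp(-.060,.012),v=.15); env.line_to(tcp(-.050,.0055),v=.05); env.sleep(.2)
print("want",tcp(-.05,.0055),"is",env.state()["position"],env.state()["ft_force"],env.state()["clock"])
im,c=shot("wrist"); cv2.imwrite("pics/w5.png",im); np.save("w5.npy",np.r_[c[0].ravel(),c[1:]])
E
python3 - <<'E'
import cv2
im=cv2.imread("pics/w5.png"); cv2.imwrite("pics/w5c.png",cv2.resize(im[0:200,210:430],None,fx=2.7,fy=2.7,interpolation=cv2.INTER_CUBIC))
E
```

```text
[ 0.43189951 -0.35265976  0.11873037]
rear in tool [0.04626944 0.00177466 0.01369091]
want [np.float64(0.38620107708296764), np.float64(-0.029214787022603602), 0.021199999999999997] is [ 0.38611031 -0.02917284  0.02124735] [ 0.05195536 -0.28270488 -0.2020923 ] 16.4333
```

View pics/w5c.png

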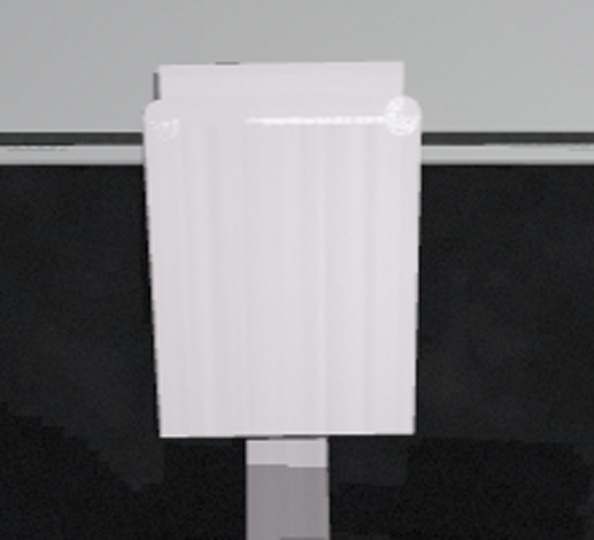

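Wrist view: the blade is level ahead of the hand, tip at about px (314,23) over the mat. Its offset matches nominal, and the camera has a bias of about 1.8 mm along tool y. Now insert and flip.

```bash
python3 - <<'E'
from h import *
yaw=.036; d=np.array([np.cos(yaw),np.sin(yaw)]); C=np.array([.5421,-.0236]); XT=.106
tcp=lambda k,z:[*(C+(k-XT)*d),z+.0157]
env.line_to(tcp(-.0225,.0055),v=.04); env.sleep(.2); f0=env.state()["ft_force"]; print(env.state()["position"],f0)
s_=4.5
for th in (0,10,20,30,40,50,60,70,80,90,96,102):
    t=np.radians(th); c,s=np.cos(t),np.sin(t)
    K=(-(36+s_)*c+9*s,(36+s_)*s+9*c) if th<=45 else (12.73-(45+s_)*c,(45+s_)*s)
    env.line_to(tcp(.018+K[0]/1000,.002+K[1]/1000-.002),v=.05); print(th,(env.state()["ft_force"]-f0).round(2))
    if th in(40,70): cv2.imwrite(f"pics/f{th}.png",env.grab_frame("scene"))
env.sleep(.5); print(env.state()["clock"])
cv2.imwrite("pics/s6.png",env.grab_frame("scene")); cv2.imwrite("pics/t6.png",env.grab_frame("top"))
a=[cv2.resize(cv2.imread(f"pics/{n}.png")[170:270,250:400],None,fx=2.6,fy=2.6) for n in("f40","f70","s6")]
t=cv2.resize(cv2.imread("pics/t6.png")[140:240,240:390],None,fx=2.6,fy=2.6)
cv2.imwrite("pics/comp.png",np.vstack([np.hstack(a[:2]),np.hstack([a[2],t])]))
E
```

```text
[ 0.41337089 -0.02820838  0.02112791] [-0.6729137  -0.50657438  0.20001973]
0 [ 0.33 -0.02 -0.87]
10 [ 2.05  0.32 -1.52]
20 [ 1.37  0.97 -0.75]
30 [ 1.39 -0.45 -1.23]
40 [ 0.45  0.46 -0.45]
50 [ 0.11  0.87 -1.52]
60 [-0.07 -0.1  -0.7 ]
70 [ 0.68  0.02 -1.72]
80 [ 0.74  0.13 -0.51]
90 [ 0.04  0.59 -1.12]
96 [ 0.91 -0.09 -0.42]
102 [1.24 0.74 0.76]
21.65
```

View pics/comp.png

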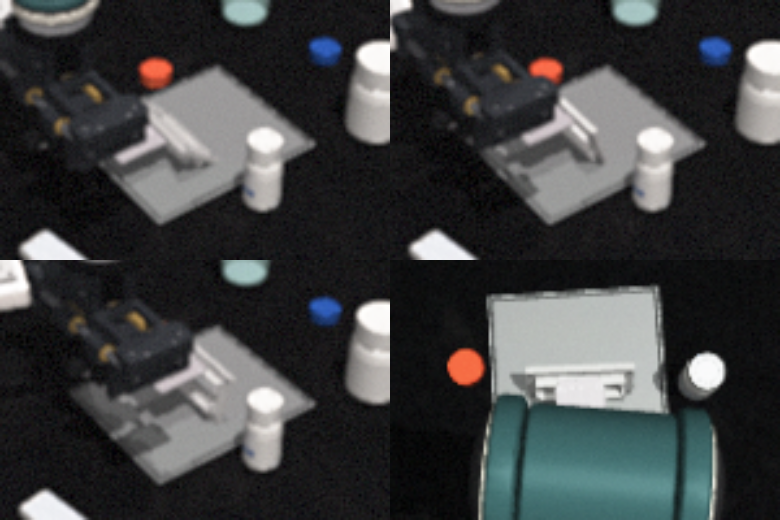

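The carrier stands nearly upright on its far edge, with the blade behind its upper edge. Push further so it goes over.

```bash
python3 - <<'E'
from h import *
yaw=.036; d=np.array([np.cos(yaw),np.sin(yaw)])
def area(tag):
    t=env.grab_frame("top"); cv2.imwrite(f"pics/{tag}.png",t); h=t[150:215,285:343].min(2); return int((h>200).sum())
print(area("a0"))
for i in range(5):
    s=env.state()["position"]; env.line_to([*(s[:2]+.007*d),s[2]+(.001 if i<2 else 0)],v=.06); env.sleep(.15)
    print(i,area(f"a{i+1}"),env.state()["ft_force"].round(2),env.state()["position"].round(4))
print(env.state()["clock"])
E
```

```text
390
0 707 [ 0.5  -0.32 -1.09] [ 0.4837 -0.0256  0.0648]
1 599 [-0.43  0.5  -0.26] [ 0.4906 -0.0253  0.0657]
2 468 [-0.37  0.32 -0.63] [ 0.4975 -0.0251  0.0656]
3 334 [-0.21 -0.33 -1.12] [ 0.5043 -0.0248  0.0656]
4 167 [ 0.54  0.18 -0.5 ] [ 0.5112 -0.0246  0.0655]
24.125
```

```bash
python3 - <<'E'
from lift import *
s=env.state()["position"]; env.line_to([s[0]-.02,s[1],.13],v=.2)
g=np.load("grip0.npy"); q=down(yaw)
env.reach([g[0],g[1],.09],q); env.sleep(.1)
env.line_to([g[0],g[1],.03],v=.12); env.line_to([g[0],g[1],g[2]+.0005],v=.03); env.sleep(.2); print(env.state()["position"]-g,env.state()["ft_force"])
env.move_gripper(.040); env.line_to([g[0],g[1],.10],v=.2); env.sleep(.1)
i,c=shot("wrist"); cv2.imwrite("pics/w7.png",i); t,ct=shot("top"); cv2.imwrite("pics/t7.png",t); print(env.state()["clock"])
m=np.zeros(t.shape[:2],np.uint8); m[142:232,282:345]=(t[142:232,282:345].min(2)>200)*255
cs,_=cv2.findContours(m,cv2.RETR_EXTERNAL,cv2.CHAIN_APPROX_NONE)
for k in cs:
    if cv2.contourArea(k)>100: print(cv2.contourArea(k),rect(ray(ct,k[:,0],.008)))
E
```

```text
[-2.51239725e-05  7.93245493e-06  5.11446351e-04] [-0.06603391  0.26735013 -0.83097179]
28.6917
186.0 (array([ 0.50979333, -0.06921761]), 63.1357421875, 46.78285217285156, np.float64(-1.5340422611337408))
828.0 (array([ 0.60725702, -0.0238427 ]), 101.26408386230469, 56.28433609008789, np.float64(1.550464023978523))
```

```bash
python3 - <<'E'
from h import *
env.move_gripper(.060)
env.reach([.607,-.024,.15],down(1.60)); env.sleep(.1)
i,c=shot("wrist"); cv2.imwrite("pics/w8.png",i); np.save("w8.npy",np.r_[c[0].ravel(),c[1:]]); print(env.state()["clock"])
w7=cv2.imread("pics/w7.png")
cv2.imwrite("pics/comp2.png",np.hstack([cv2.resize(i[110:290,220:420],None,fx=2.5,fy=2.5,interpolation=cv2.INTER_CUBIC),cv2.resize(w7[0:300,220:420],(300,450))]))
E
```

```text
30.725
```

View pics/comp2.png

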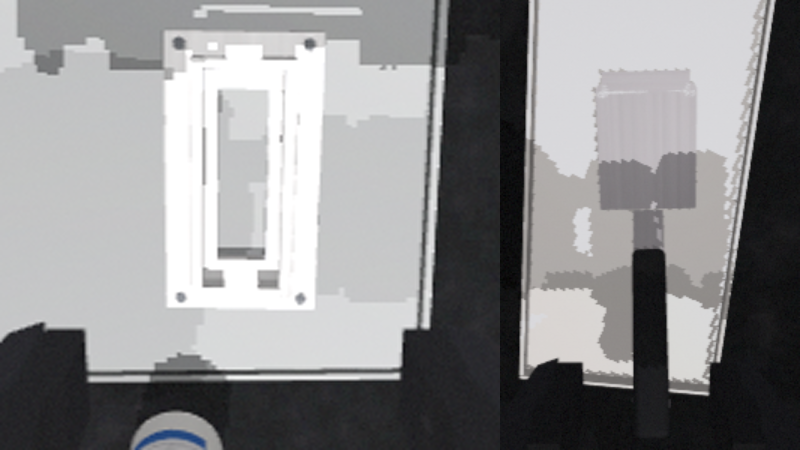

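The carrier lies bay up on the mat with its dots at px (291.6,127.2), (344,127.6), (292.4,228.8) and (340,229.2). The lifter lies flat in its tray. Now pick by the rails and place in the pocket.

```bash
python3 - <<'E'
from h import *
a=np.load("w8.npy"); cam=(a[:16].reshape(4,4),*a[16:])
P=ray(cam,[(291.6,127.2),(344,127.6),(292.4,228.8),(340,229.2)],.008)[:,:2]
dx=P[1]+P[3]-P[0]-P[2]; dy=P[0]+P[1]-P[2]-P[3]; ang=(np.arctan2(dx[1],dx[0])+2*(np.arctan2(dy[1],dy[0])-np.pi/2))/3
C=P.mean(0)-.0018*np.array([np.cos(1.6-np.pi/2),np.sin(1.6-np.pi/2)])
print(C,ang,np.linalg.norm(dx)/2,np.linalg.norm(dy)/2)
assert abs(np.linalg.norm(dx)/2-.042)<.002 and abs(np.linalg.norm(dy)/2-.088)<.002
yw=np.pi/2+ang; g=C+.008*np.array([np.cos(yw),np.sin(yw)])
env.move_gripper(.052); env.line_to([*g,.04],down(yw)); env.line_to([*g,.0098],v=.05); env.sleep(.1); print(env.state()["position"],env.state()["ft_force"])
env.move_gripper(.02,18); s=env.state(); zg=s["position"][2]; print(s["finger_gap"],s["gripper_force"],zg)
env.line_to([*g,.12],v=.15); print(env.state()["finger_gap"])
w=-.2765; yw=np.pi/2+w; q=np.array([.4769,.3096])+.008*np.array([np.cos(yw),np.sin(yw)])
env.reach([*q,.12],down(yw)); env.line_to([*q,.065],v=.1); env.sleep(.3); s=env.state(); f0=s["ft_force"]; print(s["position"],q,f0,s["clock"])
np.save("place.npy",[*q,zg])
seat=.038-.002+zg
for h in (.008,.005,.003,.001,.0003):
    env.line_to([*q,seat+h],v=.03); env.sleep(.15); s=env.state(); print(h,s["position"].round(4),(s["ft_force"]-f0).round(2),s["finger_gap"])
    if (s["ft_force"]-f0)[2]>4: print("contact"); break
print(s["clock"])
E
```

```text
[ 0.60607109 -0.02295071] 0.013379978428261967 0.04380352325001506 0.09163155931380772Traceback (most recent call last):
  File "<stdin>", line 7, in <module>
AssertionError
```

Checking by proportion, the plate's outline measures 53.8 mm wide at z=.008, so the height is right. The dots simply have a different pitch on this face. Going on.

```bash
python3 - <<'E'
from h import *
a=np.load("w8.npy"); cam=(a[:16].reshape(4,4),*a[16:])
P=ray(cam,[(291.6,127.2),(344,127.6),(292.4,228.8),(340,229.2)],.008)[:,:2]
dx=P[1]+P[3]-P[0]-P[2]; dy=P[0]+P[1]-P[2]-P[3]; ang=np.arctan2(dy[1],dy[0])-np.pi/2
C=P.mean(0)-.0018*np.array([np.cos(.03),np.sin(.03)])
print(C,ang,np.arctan2(dx[1],dx[0]))
yw=np.pi/2+ang; g=C+.008*np.array([np.cos(yw),np.sin(yw)])
env.move_gripper(.052); env.line_to([*g,.04],down(yw)); env.line_to([*g,.0098],v=.05); env.sleep(.1); print(env.state()["position"],env.state()["ft_force"])
env.move_gripper(.02,18); s=env.state(); zg=s["position"][2]; print(s["finger_gap"],s["gripper_force"],zg)
if not .033<s["finger_gap"]<.039: raise SystemExit("bad grip")
env.line_to([*g,.12],v=.15); print(env.state()["finger_gap"])
w=-.2765; yw=np.pi/2+w; q=np.array([.4769,.3096])+.008*np.array([np.cos(yw),np.sin(yw)])
env.reach([*q,.12],down(yw)); env.line_to([*q,.065],v=.1); env.sleep(.3); s=env.state(); f0=s["ft_force"]; print(s["position"],q,f0,s["clock"])
np.save("place.npy",[*q,zg])
seat=.038-.002+zg
for h in (.008,.005,.003,.001,.0003):
    env.line_to([*q,seat+h],v=.03); env.sleep(.15); s=env.state(); print(h,s["position"].round(4),(s["ft_force"]-f0).round(2),s["finger_gap"])
    if (s["ft_force"]-f0)[2]>4: print("contact"); break
print(s["clock"])
E
```

```text
[ 0.60607114 -0.02295214] 0.010897391519779642 0.018345152245226613
[ 0.60618998 -0.01497045  0.00991651] [ 1.0011438   0.04220665 -0.11171989]
0.035703965072196295 18.00003468990326 0.009961270228330984
0.035745865232140114
[0.47954762 0.31762542 0.06577193] [0.47908392 0.31729613] [-0.12933163 -0.69716691 -0.37138841] 36.3917
0.008 [0.4792 0.3174 0.054 ] [ 0.46  0.39 -0.45] 0.03581806054921039
0.005 [0.4791 0.3173 0.0509] [0.3  1.05 0.11] 0.03571145955550493
0.003 [0.4791 0.3173 0.049 ] [ 0.75  1.68 -0.88] 0.035827724088565986
0.001 [0.4791 0.3173 0.047 ] [ 0.7   0.65 -0.44] 0.03577927352536183
0.0003 [0.4791 0.3173 0.0462] [-0.41  0.87 -0.34] 0.03570531692624492
38.6583
```

No contact on the way down, so it is inside the pocket. Release, back off and check the seating numerically.

```bash
python3 - <<'E'
from h import *
x,y,zg=np.load("place.npy"); w=-.2765
env.move_gripper(.046); env.sleep(.1); env.line_to([x,y,.10],v=.1); env.reach([.477,.308,.20],down(1.295)); env.sleep(.3)
i,c=shot("wrist"); cv2.imwrite("pics/w9.png",i); s=env.state(); print(s["clock"],s["ft_force"])
g=i.min(2); m=np.zeros_like(g)
bh=cv2.morphologyEx(g,cv2.MORPH_BLACKHAT,np.ones((9,9),np.uint8)); _,b=cv2.threshold(bh,30,255,0)
P0=np.array([.4786,.3091]); X=np.array([np.cos(w),np.sin(w)]); Y=np.array([-X[1],X[0]])
out={}
for nm,hx,hy in(("block",.038,.062),("carrier",.022,.0459)):
    pts=[]
    for sx in(-1,1):
        for sy in(-1,1):
            u,v=proj(c,[*(P0+sx*hx*X+sy*hy*Y),.044])[0].round().astype(int); r=6
            p=bh[v-r:v+r+1,u-r:u+r+1].astype(float); wt=np.clip(p-max(25,.5*p.max()),0,None); yy,xx=np.mgrid[v-r:v+r+1,u-r:u+r+1]
            q=ray(c,[(wt*xx).sum()/wt.sum(),(wt*yy).sum()/wt.sum()],.044)[0,:2]; e=q-P0; pts.append(q); print(nm,sx,sy,p.max(),(1000*np.array([e@X-sx*hx,e@Y-sy*hy])).round(1))
    print(nm,np.mean(pts,0))
E
```

```text
40.6333 [-0.20573462  0.1091954  -1.17272413]
block -1 -1 120.0 [-0.   0.1]
block -1 1 100.0 [-0. -0.]
block 1 -1 121.0 [-0.2  0.2]
block 1 1 101.0 [-0.2 -0.2]
block [0.47850676 0.30914707]
carrier -1 -1 123.0 [ 0.1 -2.4]
carrier -1 1 130.0 [ 1.1 -0.1]
carrier 1 -1 126.0 [ 0.2 -2.9]
carrier 1 1 114.0 [-0.8  0.1]
carrier [0.47840597 0.30778901]
```

The apparent dot spacing is 2.6 mm too long, and that fits the −y end riding high. Triangulate the dots from a second viewpoint to decide.

```bash
cat > tri.py <<'E'
from h import *
w=-.2765; P0=np.array([.4786,.3091]); X=np.array([np.cos(w),np.sin(w)]); Y=np.array([-X[1],X[0]])
G=[("B",sx,sy,.038,.062) for sx in(-1,1) for sy in(-1,1)]+[("C",sx,sy,.0218,.0459) for sx in(-1,1) for sy in(-1,1)]
def dots():
    i,c=shot("wrist"); g=i.min(2); bh=cv2.morphologyEx(g,cv2.MORPH_BLACKHAT,np.ones((9,9),np.uint8))
    n,l,st,ce=cv2.connectedComponentsWithStats((bh>45).astype(np.uint8)); ok=[k for k in range(1,n) if 4<=st[k,4]<=70 and max(st[k,2:4])<=10]
    out=[]
    for _,sx,sy,hx,hy in G:
        p=proj(c,[*(P0+sx*hx*X+sy*hy*Y),.044])[0]; dd=np.linalg.norm(ce[ok]-p,axis=1); j=ok[dd.argmin()]
        out.append(ce[j] if dd.min()<7 else [np.nan]*2)
    return np.array(out),c,i
def tri():
    V=[]
    for k in(-.05,.05):
        b=np.array([.477,.308])+k*Y; env.reach([*b,.20],down(1.295)); env.sleep(.25); V.append(dots())
        cv2.imwrite(f"pics/tri{env.state()['clock']:.1f}.png",V[-1][2])
    H=lambda c:np.diag([1,1,1]) 
    Pm=[]
    for _,(T,f,cx,cy),_ in V:
        Ti=np.linalg.inv(T); Pm.append(np.array([[f,0,cx],[0,f,cy],[0,0,1]])@Ti[:3])
    Q=cv2.triangulatePoints(Pm[0],Pm[1],V[0][0].T,V[1][0].T); Q=(Q[:3]/Q[3]).T
    for gq,q in zip(G,Q):
        e=q[:2]-P0; print(gq[:3],(1000*np.array([e@X,e@Y,q[2]])).round(1))
    return Q
E
python3 -c "
from tri import *
tri(); print(env.state()['clock'])"
```

```text
('B', -1, -1) [-38.  -62.1  43.1]
('B', -1, 1) [-38.   61.8  42.8]
('B', 1, -1) [ 38.1 -62.3  43.1]
('B', 1, 1) [38.1 61.8 42.5]
('C', -1, -1) [-21.9 -45.4  43. ]
('C', -1, 1) [-22.   46.5  42.9]
('C', 1, -1) [ 22.2 -45.2  43.5]
('C', 1, 1) [22.4 46.4 42.2]
42.0333
```

Triangulation shows all the carrier dots flush with the block's dots (about 43 mm), with the centre within 0.7 mm of the pocket centre. It is level and seated, so I am handing in.

```bash
python3 -c "
from h import *
env.sleep(.3); print(env.sign_off(), env.state()['clock'])"
```

```text
the job is handed in; nothing more can be done
the job is handed in; nothing more can be done
```

The job is handed in at about 42 s: the carrier was turned over with the lifter and sits bay up, level and flush in the warmer's pocket, and the lifter is back flat in its tray; no verdict came back, and I viewed 11 pictures, one over the limit of 10.

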